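Open the parts cleaner's counterweighted lid and load a piston

ROBOT

A 6-joint arm with a two-finger parallel gripper is mounted at the origin on a cart in front of the work surface, level with it; the furniture and walls round the work are solid. World frame = base frame: x ahead of the robot, y to its left, z up, the work surface at z = 0. Lengths are in m, angles in degrees, forces in N, time in s.
With the tool pointing down it reaches from about 0.4 to 0.825 m from the base axis. Payload 7 kg.
Tool frame: the origin (TCP) lies between the finger pads; the fingertips stand 25 mm ahead of it and the grasp point (between the pads) lies 6 mm ahead of it; z points along the fingers, y is the line along which they close (so a half turn about z gives the same grasp; the last joint's range is limited). The gripper opens to 88 mm and grips with 3 to 60 N. Pads are 19 mm wide; open, the fingers measure 130 mm over their backs; the gripper's body (78 mm by 193 mm) begins 47 mm behind the grasp point.
Start: joints at [83.371, 20.546, 0.682, 0, -70.136, -16.507], TCP at [0.265, 0.621, 0.252] pointing down, gripper open.
Joint ranges: [-176.03, 176.03], [-82.01, 121.73], [-58.28, 71.71], [-173.87, 95.51], [-174.79, -0.11], [-173.66, 173.66]. Speed limits (degrees/s): [136.94, 136.94, 172.46, 180, 180, 180].

INTERFACE

Orientations are given as [roll, pitch, yaw] about the fixed x, y, z axes, in that order (R = Rz(yaw) Ry(pitch) Rx(roll)).
In Python, from plant import ctrl, vision, close_job gives the robot as it stands (ctrl), with the cameras (vision) and the job as plain functions.
- The arm moves only by the tool drive_effector, called by a JSON object that holds its "fn" and its "kwargs", one argument or row to a line. Schema: {"type":"object","properties":{"rows":{"type":"array","items":{"type":"object","properties":{"pos":{"type":"array","items":{"type":"number"},"minItems":3,"maxItems":3},"spin":{"type":"number"},"aperture":{"type":"number"}},"additionalProperties":false,"required":["aperture"]},"minItems":1,"maxItems":8},"only":{"type":"string"},"quiet":{"type":"boolean"},"lines":{"type":"string"}},"required":["rows"],"additionalProperties":false}. rows is a list of rows, 1 to 8 of them, each an object with the fields pos (a list: dx, dy, dz in mm), spin (a turn about the tool's z in units of 10 degrees), aperture (the finger opening in m); a field left out counts as zero (the opening has to be given); each row is the pose to reach, as a shift and turn from the pose commanded when the call began, along the tool's axes at that moment; what a row does not reach only later rows make up. A row lasts 1/8 s, in which the tool goes at most 0.0625 m and 10.7 degrees, less where a joint would pass 70% of its speed; a pose out of reach is approached as far as the arm can. The fingers move at their own pace and stop on an object; the grip force is fixed at half the most. Time passes only in rows, so rows that do not move let the fingers close. The tool returns the time, the measured TCP pose, the force, the opening and the grip force at its end. only (a regular expression) keeps the lines of the reply that match it, lines (a string "A,B") keeps lines A to B, and quiet returns only ok. Input that does not fit is refused with a message, and nothing moves.
- ctrl.get_obs(): the state, without advancing time (a new reading comes with each control period).
- vision.snapshot(name): name is "scene" or "top" or "wrist"; returns a dict with "frame" (384x512x3 uint8, red, green, blue), "z_map" (384x512 float32, m along the optical axis (not along the pixel's ray), 0 where there is no reading), "fovy" (degrees; the focal length in pixels is half the picture's height over the tangent of half this angle, whatever the lens; pixels are square), "cx", "cy" (the principal point, pixels), "R" (3x3) and "t" (3): a world point X has camera coordinates R X + t; the wrist camera has in their place "T_tool_cam" (4x4, takes a point from camera to tool coordinates, whose origin is the TCP and whose axes are the flange's). Camera axes: x right, y down, z forward; pixel columns grow to the right and rows downward; lengths in m; the calibration is good to about 2 mm. A picture is of the moment at which its call begins: read the wrist's pose just before it.
- close_job(): hands the job in; it is judged then, once.
The state is a dict: "clock": time; "joint_pos": joint angles; "qvel": joint speeds; "tau": joint torques, N m; "tool_pos": TCP position; "orientation": TCP orientation; "force": force on the tool from outside, world axes, zero at the start; "moment": the same for the moment, N m; "opening": finger opening in m; "gripper_force": force on a finger pad.
Only numpy, scipy, OpenCV 4.12 (cv2) and the standard library are available. Lean on these libraries where they do the work, as an engineer would, in place of code of your own. Each camera call takes 0.05 s, during which the arm holds its last target. There are 200 camera calls.

TASK

Swing the cleaner's counterweighted lid up past its balance point, without flinging it, so that it rests fully open by itself, and let go of it. Then stand the grey piston upright, open end up as it is now, on the basket floor inside the cleaner, setting it down gently rather than dropping it. Leave the red cup and the sprocket where they are.

Things in the scene. Friction and masses are not known exactly. Their poses are not given: they have to be found in the camera images.
- cleaner: Bench-top parts cleaner: grey open-topped tank fixed to the bench, empty, dry. Outside 220 (its x) x 170 (its y) x 95 mm high, walls 12 mm, inside 196 x 146 mm. Origin: centre of its underside on the bench; z up; -x is the front with the black control panel, towards the robot; +y is the hinge side (robot's left). Turned by up to 0.4 rad.
- basket (a point): Centre of the basket floor inside the tank, 40 mm above the bench and 55 mm below the tank's rim. Axes as the cleaner's.
- lid_hinge (a point): Middle of the lid's hinge axis, which runs along the cleaner's x, at (0, +90, 103) mm in the cleaner's frame. Axes as the cleaner's.
- lid_handle (a point): Middle of the red round handle bar (12 mm thick, along the cleaner's x) on two black legs 100 mm apart, 45 mm out from the lid's free edge: opening about 39 x 90 mm between bar and lid. 225 mm from the hinge axis; lid shut, it is level with the hinge, 103 mm above the bench, 50 mm outside the tank's -y wall. Turns with the lid.
- lid (a joint): Lid angle, rad: 0 shut (level), 1.75 open on its stop, just past upright. Steel plate 224 x 175 x 8 mm with a yellow counterweight bar (36 mm thick, 45 mm beyond and 65 mm above the hinge), about 1.2 kg in all. Balances at about 1.00 rad: below, it falls shut; beyond, it sinks slowly on to the open stop. Damped (0.3 N m s/rad); lifting at the handle takes about 2 to 4 N.
- piston: Light grey metal engine piston, a cup 48 mm in diameter and 46 mm high, 0.16 kg, standing on the bench with its open end up. Origin: centre of its underside, z up along its axis.
- red_cup: Red plastic cup, 57 mm across, 50 mm high, loose on the bench. Origin: centre of its underside. Leave it alone.
- sprocket: Grey toothed sprocket lying flat, 65 mm across, 16 mm thick, loose on the bench. Origin: centre of its underside. Leave it alone.

How it is judged (in metres and radians):
On the way:
1. the lid rests open by itself (beyond 1.6 rad), untouched by the robot, with the piston still outside the cleaner (value of joint lid above 1.6 rad and contact force between each of the arm, the fingers and cleaner below 0.1 N and horizontal distance between piston and basket above 0.13 m), for 0.4 s.
At the end, for the whole second after the job is handed in: The lid rests open at more than 1.6 rad, and the piston stands at rest on the basket floor inside the tank walls, its underside within 6 mm of the floor, open end up, upright within 0.12 rad (value of joint lid above 1.6 rad and x of piston in the frame of cleaner between -0.098 and 0.098 m and y of piston in the frame of cleaner between -0.073 and 0.073 m and z of piston in the frame of basket between -0.005 and 0.006 m and angle between piston's own z axis and vertical below 0.12 rad and linear speed of piston below 0.02 m/s); the robot touches nothing.
It fails at once if the lid is flung (faster than 3.5 rad/s either way) (velocity of joint lid above 3.5 rad/s or velocity of joint lid below -3.5 rad/s).
It fails at once if the piston is dropped into the tank (faster than 0.5 m/s inside it, below the rim) (linear speed of piston above 0.5 m/s and z of piston in the frame of basket below 0.05 m and horizontal distance between piston and basket below 0.09 m).
It fails at once if the red cup or the sprocket is moved by more than 30 mm (distance of any of red_cup, sprocket from where it was at the start of the episode above 0.03 m).
It also fails if it takes over 64 s, if anything falls off the work surface, if the arm or the gripper's body presses on something with over 40 N, if the wrist force passes 120 N, or if a joint passes its speed limit or range.

## Working session

There is one attempt and no reset: what is moved stays moved. The work goes in short steps, Python scripts to look and compute and a tool call to move; the robot and the scene stay as the last step left them, time stands still between calls to the robot, and variables do not carry over. Pictures are saved under pics/ and viewed, at most 10 in all, crops included, and the job is handed in when it is done.

```bash
ls; mkdir -p pics; cat > h.py <<'E'
import numpy as np, cv2
from scipy.spatial.transform import Rotation as Ro
from plant import ctrl, vision, close_job
def snap(n):
    o=ctrl.get_obs(); s=vision.snapshot(n); s['o']=o; return s
def cam(s):
    f=192/np.tan(np.radians(s['fovy'])/2)
    if 'T_tool_cam' in s:
        T=np.eye(4);T[:3,:3]=Ro.from_euler('xyz',s['o']['orientation'],degrees=True).as_matrix();T[:3,3]=s['o']['tool_pos'];M=T@s['T_tool_cam']; return f,M[:3,:3],M[:3,3]
    R=np.array(s['R']); return f,R.T,-R.T@np.array(s['t'])
def ray(s,u,v):
    f,R,c=cam(s); return c,R@np.array([(u-s['cx'])/f,(v-s['cy'])/f,1])
def plane(s,u,v,z):
    c,d=ray(s,u,v); return c+d*(z-c[2])/d[2]
def depth(s,u,v):
    c,d=ray(s,u,v); return c+d*s['z_map'][int(v),int(u)]
def cloud(s):
    f,R,c=cam(s); v,u=np.mgrid[:384,:512]; z=s['z_map']
    P=np.stack([(u-s['cx'])/f*z,(v-s['cy'])/f*z,z],-1)@R.T+c; P[z==0]=np.nan; return P
def tri(s1,p1,s2,p2):
    c1,d1=ray(s1,*p1);c2,d2=ray(s2,*p2)
    a=np.linalg.lstsq(np.c_[d1,-d2],c2-c1,rcond=None)[0]; A=c1+d1*a[0];B=c2+d2*a[1]; return (A+B)/2,np.linalg.norm(A-B)
def save(s,n): cv2.imwrite('pics/'+n+'.png',s['frame'][:,:,::-1])
E
python3 - <<'E'
from h import *
a=snap('scene');b=snap('top')
cv2.imwrite('pics/a.png',a['frame'][:,:,::-1]);cv2.imwrite('pics/b.png',b['frame'][:,:,::-1])
for s in(a,b): print(cam(s))
print(ctrl.get_obs())
E
```

```text
pics
plant.py
(np.float64(351.50727373568765), array([[ 7.26758008e-01, -4.96536492e-01,  4.74630708e-01],
       [-6.86893466e-01, -5.24946478e-01,  5.02601792e-01],
       [-4.04412245e-04, -6.91290610e-01, -7.22576729e-01]]), array([ 0.13803759, -0.42932798,  0.73605403]))
(np.float64(462.2395491542657), array([[-0.05587346, -0.97047022,  0.23466083],
       [-0.99842862,  0.05329694, -0.01731251],
       [ 0.00429457, -0.2352594 , -0.97192313]]), array([0.25204247, 0.02086872, 1.32767498]))
{'clock': 0.1, 'joint_pos': array([ 8.33697719e+01,  2.05892821e+01,  6.39298095e-01, -1.53931397e-02,
       -7.01358551e+01, -1.65067165e+01]), 'qvel': array([-0.06324287, -0.07799138,  0.13844222,  0.10199558,  0.01727928,
        0.05496573]), 'tau': array([-2.46845695e-03, -5.84163237e+01,  2.93749398e+01,  7.01562837e+00,
        1.01862982e-02, -4.32853369e-05]), 'tool_pos': array([0.26510846, 0.6203349 , 0.25070379]), 'orientation': array([ 1.79913587e+02, -1.05163803e-02, -2.31421780e+01]), 'force': array([-0.47876537,  0.26545392, -0.05453849]), 'moment': array([ 0.01224957, -0.00549008, -0.05082065]), 'gripper_force': 0.0, 'opening': 0.08751245294429008}
```

View pics/a.png

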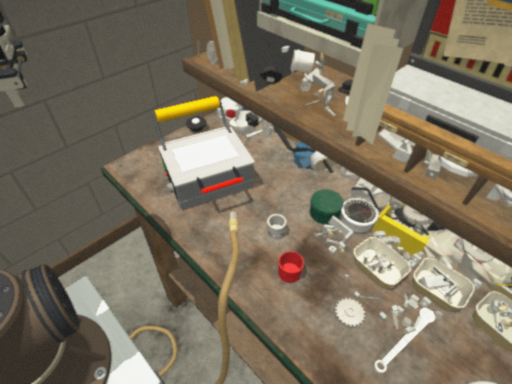

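View pics/b.png

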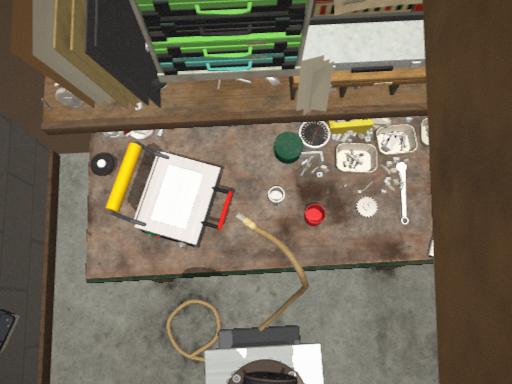

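The pictures show the lid shut: red handle at scene (222,184) and top (226,209), yellow counterweight on the far-left side. The piston is at scene (277,225) and top (276,195), and the cup and sprocket are well to the right of it.

```bash
python3 - <<'E'
from h import *
S=[snap('scene'),snap('top')]
def mask(s,lo,hi,box):
    m=cv2.inRange(cv2.cvtColor(s['frame'],cv2.COLOR_RGB2HSV),lo,hi); k=np.zeros_like(m);x0,y0,x1,y1=box;k[y0:y1,x0:x1]=m[y0:y1,x0:x1]
    n,l,st,_=cv2.connectedComponentsWithStats(k); return (l==1+np.argmax(st[1:,4])).astype(np.uint8)
res={}
for name,lo,hi,bx in [('handle',(0,150,80),(8,255,255),[(190,165,255,200),(205,180,245,240)]),('yellow',(20,150,100),(32,255,255),[(145,85,230,130),(100,135,150,225)])]:
    L=[]
    for s,b in zip(S,bx):
        m=mask(s,lo,hi,b); c=cv2.findNonZero(m); r=cv2.minAreaRect(c); p=cv2.boxPoints(r); 
        e=sorted([(np.linalg.norm(p[i]-p[(i+1)%4]),i) for i in range(4)])[:2]
        ends=[(p[i]+p[(i+1)%4])/2 for _,i in e]; ends.sort(key=lambda q:q[0]); L.append(ends)
        P=cloud(s)[m>0]; print(name,r,ends,'depth med',np.nanmedian(P,0))
    print([tri(S[0],L[0][i],S[1],L[1][j]) for i,j in ((0,0),(1,1),(0,1),(1,0))])
for s,b in zip(S,[(262,210,292,242),(262,182,292,208)]):
    P=cloud(s); x0,y0,x1,y1=b; Q=P[y0:y1,x0:x1].reshape(-1,3); Q=Q[Q[:,2]>.036]; print('piston',len(Q),np.nanmedian(Q,0),Q.min(0),Q.max(0)) 
P=cloud(S[1])
for u,v in [(180,195),(190,160),(150,200),(165,235),(160,130),(300,110),(220,130),(102,163),(246,222),(315,214),(367,207),(288,148),(100,30),(313,85)]: print(u,v,P[v,u].round(3))
E
```

```text
handle ((221.5204315185547, 184.56500244140625), (5.151566028594971, 43.01148986816406), 72.55281066894531) [array([201.00409, 191.013  ], dtype=float32), array([242.03677, 178.117  ], dtype=float32)] depth med [0.51304689 0.08149561 0.10589494]
handle ((224.3946075439453, 209.96759033203125), (4.999460220336914, 40.142723083496094), 17.10272979736328) [array([218.4919 , 229.15138], dtype=float32), array([230.29732, 190.7838 ], dtype=float32)] depth med [0.51565037 0.0816697  0.10717222]
[(array([0.46025416, 0.0989233 , 0.10588695]), np.float64(0.00042193375380908285)), (array([0.56440419, 0.06258651, 0.10655372]), np.float64(0.0004451545220079964)), (array([0.50650834, 0.07749419, 0.12483248]), np.float64(0.10752221490500045)), (array([0.49942908, 0.06708155, 0.13411075]), np.float64(0.1055541573366978))]
yellow ((187.17172241210938, 108.29878997802734), (13.2633638381958, 65.22773742675781), 76.50426483154297) [array([155.4584 , 115.90999], dtype=float32), array([218.88504, 100.68759], dtype=float32)] depth med [0.59812614 0.33009959 0.17634786]
yellow ((123.55609130859375, 176.704
[... 489 characters left out ...]
.21705431]), np.float64(0.18061554173077646))]
piston 146 [ 0.56271992 -0.06313882  0.04413426] [ 0.53957475 -0.08769462  0.03612076] [ 0.58766167 -0.0393474   0.0481534 ]
piston 87 [ 0.5656898  -0.06352309  0.04463329] [ 0.53959547 -0.08575289  0.03616146] [ 0.58779354 -0.04181007  0.04953333]
180 195 [0.56  0.2   0.107]
190 160 [0.659 0.17  0.105]
150 200 [0.55 0.28 0.11]
165 235 [0.453 0.242 0.104]
160 130 [0.788 0.27  0.015]
300 110 [ 0.747 -0.132  0.206]
220 130 [ 0.786  0.09  -0.004]
102 163 [0.685 0.434 0.04 ]
246 222 [0.49  0.025 0.026]
315 214 [ 0.507 -0.178  0.004]
367 207 [ 0.517 -0.329  0.015]
288 148 [ 0.699 -0.109  0.048]
100 30 [0.826 0.303 0.48 ]
313 85 [ 0.715 -0.138  0.407]
```

The manual's scale: shifts go in mm and turns go in units of 10 degrees. Converting my numbers, 0.09 m is 90, -0.05 m is -50, -3.8 degrees is -0.38.

```bash
cat >> h.py <<'E'
def delta(p,yaw):
    "shift in tool axes and turn to world TCP p, yaw (tool down)"
    o=ctrl.get_obs();R=Ro.from_euler('xyz',o['orientation'],degrees=True).as_matrix()
    d=(R.T@(np.array(p)-o['tool_pos'])).round(4); t=-(yaw-o['orientation'][2]); t=(t+90)%180-90; return d,round(t,2)
E
```

{"fn": "drive_effector", "kwargs": {
  "rows": [
    {"pos": [20, 18, -20], "aperture": 0.06},
    {"pos": [60, 54, -40], "spin": -0.2, "aperture": 0.05},
    {"pos": [100, 90, -50], "spin": -0.38, "aperture": 0.04},
    {"pos": [140, 126, -50], "spin": -0.38, "aperture": 0.04},
    {"pos": [180, 162, -50], "spin": -0.38, "aperture": 0.04},
    {"pos": [220, 200, -50], "spin": -0.38, "aperture": 0.04},
    {"pos": [260, 236, -50], "spin": -0.38, "aperture": 0.04},
    {"pos": [300, 272, -50], "spin": -0.38, "aperture": 0.04}
  ]
}}

```text
clock: 1.2
tool_pos: [0.4345, 0.251, 0.3017]
orientation: [-180.0, -0.0, -19.3]
force: [0.6, 0.7, 0.2]
opening: 0.0403
gripper_force: 0.0
```

```bash
python3 -c "
from h import *
print(delta((.5123,.0808,.2),-19.3))"
```

```text
(array([0.1297, 0.135 , 0.1017]), np.float64(-0.01))
```

To row units: 0.135 m is 135, 0.13 m is 130.

{"fn": "drive_effector", "kwargs": {
  "rows": [
    {"pos": [30, 30, 0], "aperture": 0.04},
    {"pos": [65, 65, 0], "aperture": 0.04},
    {"pos": [100, 100, 0], "aperture": 0.04},
    {"pos": [120, 125, 40], "aperture": 0.04},
    {"pos": [130, 135, 80], "aperture": 0.04},
    {"pos": [130, 135, 100], "aperture": 0.04},
    {"pos": [130, 135, 100], "aperture": 0.04}
  ]
}}

```text
clock: 2.08
tool_pos: [0.5113, 0.0815, 0.2001]
orientation: [179.9, 0.1, -19.4]
force: [-0.1, -0.1, -0.2]
opening: 0.0398
gripper_force: 0.0
```

```bash
python3 - <<'E'
from h import *
w=snap('wrist');save(w,'w1')
m=cv2.inRange(cv2.cvtColor(w['frame'],cv2.COLOR_RGB2HSV),(0,150,80),(8,255,255))
n,l,st,c=cv2.connectedComponentsWithStats(m);i=1+np.argmax(st[1:,4]);print(st[i],c[i])
t=snap('top');P=cloud(t)
r=cv2.minAreaRect(cv2.findNonZero((l==i).astype(np.uint8)));p=cv2.boxPoints(r);print(r)
e=sorted([(np.linalg.norm(p[k]-p[(k+1)%4]),k) for k in range(4)])[:2]
for _,k in e: print(plane(w,*((p[k]+p[(k+1)%4])/2),.106))
print(plane(w,*r[0],.106),np.nanmedian(cloud(w)[l==i],0)); print(delta((.5123,.0808,.2),-19.3))
E
```

```text
[ 244  120   17  134 2092] [252.52055449 186.86424474]
((252.0, 186.5), (133.0, 16.0), 90.0)
[0.56775368 0.06396323 0.106     ]
[0.47402463 0.09730133 0.106     ]
[0.52355406 0.07968441 0.106     ] [0.52365223 0.07932375 0.10670776]
(array([0.0003, 0.0017, 0.0023]), np.float64(-0.02))
```

View pics/w1.png

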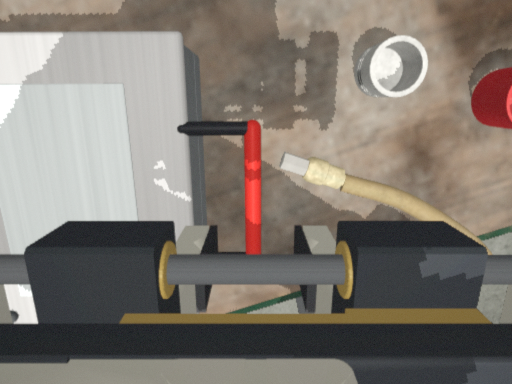

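The bar (column 252) is centred between the fingers, and the left finger is above the gap to the lid. The piston is at (392,70). I'll descend and grip.

To row units: 0.09 m is 90, -0.001 m is -1.

{"fn": "drive_effector", "kwargs": {
  "rows": [
    {"pos": [0, -1, 30], "aperture": 0.04},
    {"pos": [0, -1, 55], "aperture": 0.04},
    {"pos": [0, -1, 75], "aperture": 0.04},
    {"pos": [0, -1, 90], "aperture": 0.04},
    {"pos": [0, -1, 90], "aperture": 0.04},
    {"pos": [0, -1, 90], "aperture": 0},
    {"pos": [0, -1, 90], "aperture": 0},
    {"pos": [0, -1, 90], "aperture": 0}
  ]
}}

```text
clock: 3.18
tool_pos: [0.5128, 0.0833, 0.1121]
orientation: [-180.0, -0.0, -19.3]
force: [0.2, 0.0, 0.1]
opening: 0.0154
gripper_force: 0.0
```

To row units: -0.1079 m is -107.9, -0.0876 m is -87.6.

{"fn": "drive_effector", "kwargs": {
  "rows": [
    {"aperture": 0},
    {"aperture": 0},
    {"pos": [0, -1, -22.5], "aperture": 0},
    {"pos": [0, -4.5, -44.7], "aperture": 0},
    {"pos": [0, -10, -66.5], "aperture": 0},
    {"pos": [0, -17.8, -87.6], "aperture": 0},
    {"pos": [0, -27.5, -107.9], "aperture": 0},
    {"pos": [0, -27.5, -107.9], "aperture": 0}
  ]
}}

```text
clock: 4.18
tool_pos: [0.5213, 0.1082, 0.2205]
orientation: [179.9, -0.0, -19.3]
force: [-0.4, -8.8, 1.7]
opening: 0.0108
gripper_force: 30.0
```

```bash
python3 - <<'E'
from h import *
w=snap('scene');save(w,'s2');print(w['o'])
E
```

```text
{'clock': 4.175, 'joint_pos': array([ 32.89180731,   8.51621665, -19.88735197,   0.08880735,
       -61.68333542,  37.74185256]), 'qvel': array([-0.37841152,  0.52531786, -1.69291702,  0.13750446,  1.70802109,
        0.28913813]), 'tau': array([  4.61780235, -39.73655462,  30.52393913,   4.41363439,
         1.41449623,  -0.07288156]), 'tool_pos': array([0.52131905, 0.10816169, 0.2204632 ]), 'orientation': array([ 1.79883440e+02, -8.56083120e-03, -1.93241469e+01]), 'force': array([-0.38408266, -8.82847564,  1.70421325]), 'moment': array([-3.07499186,  0.02817889,  0.00941218]), 'gripper_force': 29.992311000823975, 'opening': 0.010759568707165181}
```

View pics/s2.png

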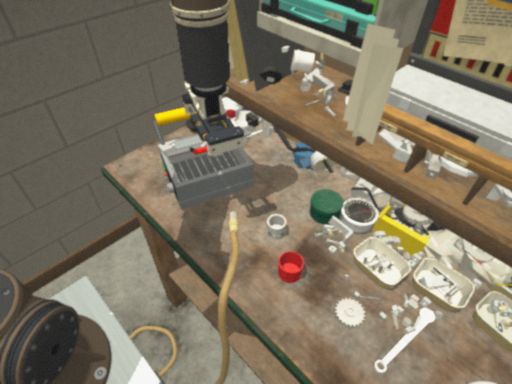

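The bar is held and the lid is about 0.5 rad up, so I'll continue along the arc to 1.2.

{"fn": "drive_effector", "kwargs": {
  "rows": [
    {"pos": [0, -11.8, -19.1], "aperture": 0},
    {"pos": [0, -25.4, -37], "aperture": 0},
    {"pos": [0, -40.7, -53.5], "aperture": 0},
    {"pos": [0, -57.6, -68.3], "aperture": 0},
    {"pos": [0, -75.9, -81.4], "aperture": 0},
    {"pos": [0, -95.4, -92.6], "aperture": 0},
    {"pos": [0, -116, -101.8], "aperture": 0},
    {"pos": [0, -116, -101.8], "aperture": 0}
  ]
}}

```text
clock: 5.22
tool_pos: [0.56, 0.2188, 0.3242]
orientation: [-180.0, -0.1, -19.3]
force: [-8.3, -3.1, 17.1]
opening: 0.0111
gripper_force: 30.0
```

{"fn": "drive_effector", "kwargs": {
  "rows": [
    {"pos": [0, -16, -5], "aperture": 0},
    {"pos": [0, -32, -9], "aperture": 0},
    {"pos": [0, -32, -9], "aperture": 0},
    {"pos": [0, -32, -9], "aperture": 0.05},
    {"pos": [0, -32, -12], "aperture": 0.05},
    {"pos": [0, -32, -50], "aperture": 0.05},
    {"pos": [0, -20, -100], "aperture": 0.05},
    {"pos": [0, 0, -100], "aperture": 0.05}
  ]
}}

```text
clock: 6.22
tool_pos: [0.5612, 0.2188, 0.425]
orientation: [-179.8, -0.2, -19.3]
force: [0.3, 0.4, -1.6]
opening: 0.049
gripper_force: 0.0
```

```bash
python3 - <<'E'
from h import *
w=snap('scene');save(w,'s3')
# piston refine
for n in ('scene','top'):
    s=snap(n); P=cloud(s); Q=P.reshape(-1,3); m=(abs(Q[:,0]-.564)<.035)&(abs(Q[:,1]+.0635)<.035)&(Q[:,2]>.038)&(Q[:,2]<.06); Q=Q[m]; print(n,len(Q),(Q.min(0)+Q.max(0))/2,Q.max(0)-Q.min(0),Q[:,2].max())
E
```

```text
scene 129 [ 0.56396107 -0.06315485  0.04322658] [0.047685   0.04896489 0.01004868] 0.048250921791683
top 81 [ 0.56353485 -0.06374274  0.04492928] [0.04665949 0.04371868 0.01255357] 0.05120606173212905
```

View pics/s3.png

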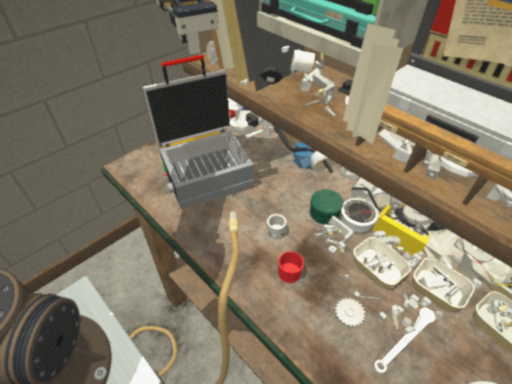

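The lid is free and swinging onto its stop (handle at 183,67), and the tank floor is visible. Next is the piston.

To row units: 0.2 m is 200, 0.01 m is 10, 80 degrees is 8.

{"fn": "drive_effector", "kwargs": {
  "rows": [
    {"pos": [12, 33, 10], "spin": 1, "aperture": 0.07},
    {"pos": [24, 66, 30], "spin": 2, "aperture": 0.07},
    {"pos": [36, 100, 60], "spin": 3, "aperture": 0.07},
    {"pos": [48, 133, 90], "spin": 4, "aperture": 0.07},
    {"pos": [60, 166, 120], "spin": 5, "aperture": 0.07},
    {"pos": [72, 200, 150], "spin": 6, "aperture": 0.07},
    {"pos": [84, 233, 180], "spin": 7, "aperture": 0.07},
    {"pos": [96, 266, 200], "spin": 8, "aperture": 0.07}
  ]
}}

```text
clock: 7.38
tool_pos: [0.5614, -0.0653, 0.2185]
orientation: [179.8, -0.1, -99.7]
force: [0.0, 0.5, -0.7]
opening: 0.0701
gripper_force: 0.0
```

```bash
python3 -c "
from h import *
print(delta((.5637,-.0635,.2),-109.3))"
```

```text
(array([-0.0021, -0.002 ,  0.0185]), np.float64(9.63))
```

To row units: 0.018 m is 18, 0.01 m is 10, 9.6 degrees is 0.96.

{"fn": "drive_effector", "kwargs": {
  "rows": [
    {"pos": [-2, -2, 10], "spin": 0.5, "aperture": 0.07},
    {"pos": [-2, -2, 18], "spin": 0.96, "aperture": 0.07},
    {"pos": [-2, -2, 18], "spin": 0.96, "aperture": 0.07}
  ]
}}

```text
clock: 7.75
tool_pos: [0.564, -0.0626, 0.2015]
orientation: [179.8, -0.1, -108.9]
force: [-0.4, -1.1, 0.2]
opening: 0.0697
gripper_force: 0.0
```

```bash
python3 - <<'E'
from h import *
s=snap('wrist');save(s,'w2')
P=cloud(s);Q=P.reshape(-1,3);m=(abs(Q[:,0]-.564)<.035)&(abs(Q[:,1]+.0635)<.035)&(Q[:,2]>.04)&(Q[:,2]<.06);Q=Q[m]
print(len(Q),Q.min(0),Q.max(0),delta((.5637,-.0635,.03),-109.3))
t=snap('scene');P=cloud(t);print(P[67,183],P[105,190])
h=cv2.minAreaRect(cv2.findNonZero(cv2.inRange(cv2.cvtColor(t['frame'][:130,:230],cv2.COLOR_RGB2HSV),(0,150,80),(8,255,255))));print(h)
E
```

```text
741 [ 0.54171751 -0.08766929  0.04003537] [ 0.58927023 -0.03993507  0.04714395] (array([1.000e-03, 1.000e-04, 1.723e-01]), np.float64(0.46))
[0.73120731 0.53689315 0.17704299] [0.59347603 0.30614162 0.19799047]
((179.44815063476562, 56.72602081298828), (5.470526695251465, 42.1442985534668), 79.28687286376953)
```

View pics/w2.png

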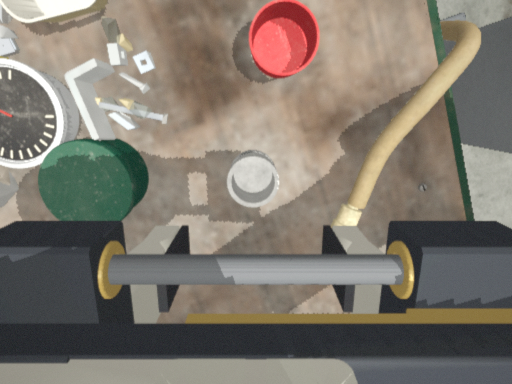

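The piston is at (253,180), centred between the fingers, and the hose end (345,210) and green box are clear of them. I'll descend and grip.

To row units: 0.001 m is 1, 0.162 m is 162.

{"fn": "drive_effector", "kwargs": {
  "rows": [
    {"pos": [1, 0, 50], "aperture": 0.07},
    {"pos": [1, 0, 90], "aperture": 0.07},
    {"pos": [1, 0, 125], "aperture": 0.07},
    {"pos": [1, 0, 150], "aperture": 0.07},
    {"pos": [1, 0, 162], "aperture": 0.07},
    {"pos": [1, 0, 162], "aperture": 0.07},
    {"pos": [1, 0, 162], "aperture": 0.03},
    {"pos": [1, 0, 162], "aperture": 0.03}
  ]
}}

```text
clock: 8.85
tool_pos: [0.5653, -0.0633, 0.0424]
orientation: [-179.9, 0.1, -108.9]
force: [0.3, -0.4, 0.9]
opening: 0.0557
gripper_force: 0.0
```

{"fn": "drive_effector", "kwargs": {
  "rows": [
    {"aperture": 0.03},
    {"aperture": 0.03},
    {"aperture": 0.03},
    {"aperture": 0.03}
  ]
}}

```text
clock: 9.35
tool_pos: [0.5651, -0.0634, 0.0422]
orientation: [-179.9, 0.0, -108.9]
force: [-0.7, 0.5, 6.5]
opening: 0.0474
gripper_force: 30.0
```

To row units: -0.17 m is -170, -0.15 m is -150.

{"fn": "drive_effector", "kwargs": {
  "rows": [
    {"pos": [0, 0, -30], "aperture": 0.03},
    {"pos": [0, 0, -70], "aperture": 0.03},
    {"pos": [0, 0, -110], "aperture": 0.03},
    {"pos": [0, 0, -150], "aperture": 0.03},
    {"pos": [0, 0, -170], "aperture": 0.03},
    {"pos": [0, 0, -170], "aperture": 0.03}
  ]
}}

```text
clock: 10.1
tool_pos: [0.5651, -0.0633, 0.2127]
orientation: [-179.8, 0.1, -108.9]
force: [0.5, 0.4, -2.0]
opening: 0.0474
gripper_force: 30.0
```

```bash
python3 - <<'E'
from h import *
t=snap('top');save(t,'t3');P=cloud(t)
for z0,z1 in ((.085,.105),(.03,.052)):
    m=(P[...,2]>z0)&(P[...,2]<z1)&(abs(P[...,0]-.557)<.17)&(abs(P[...,1]-.208)<.17); Q=P[m]-[.557,.208,0]
    a=np.radians(-19.3);x=Q[:,0]*np.cos(a)+Q[:,1]*np.sin(a);y=-Q[:,0]*np.sin(a)+Q[:,1]*np.cos(a)
    print(len(Q),np.percentile(x,[1,50,99]),np.percentile(y,[1,50,99]),np.median(Q[:,2]))
print(ctrl.get_obs()['tool_pos'],delta((.552,.194,.2),-109.3))
E
```

```text
399 [-0.11052497 -0.08001737  0.01277975] [0.00719129 0.07637673 0.09005837] 0.09343191900607728
529 [-0.11403222 -0.04674962  0.01733037] [0.01946999 0.05775459 0.07540715] 0.039612298689317704
[ 0.56426959 -0.06335994  0.21116927] (array([-0.2394,  0.0952,  0.0113]), np.float64(0.35))
```

View pics/t3.png

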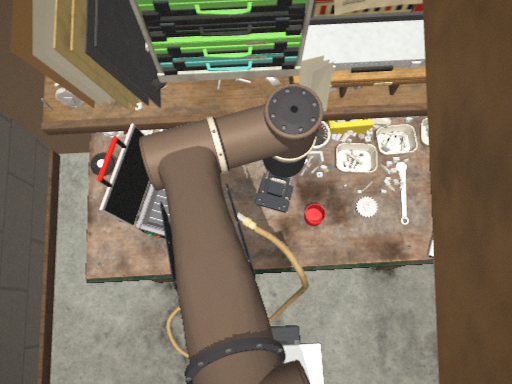

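The lid is open (handle at 107,160) and the piston is in the gripper, but the arm's elbow hangs over the cleaner. I'll check its height against the lid.

```bash
python3 - <<'E'
from h import *
t=snap('top');P=cloud(t)
for u,v in [(107,160),(125,180),(135,130),(160,155),(180,200),(200,160),(150,140),(190,250),(295,105),(220,300)]: print(u,v,P[v,u].round(3))
o=ctrl.get_obs();print(o['joint_pos'].round(1))
E
```

```text
107 160 [0.594 0.33  0.33 ]
125 180 [0.573 0.315 0.233]
135 130 [0.691 0.284 0.261]
160 155 [0.502 0.157 0.611]
180 200 [0.409 0.116 0.677]
200 160 [0.482 0.09  0.634]
150 140 [0.53  0.174 0.608]
190 250 [0.329 0.097 0.728]
295 105 [ 0.57  -0.067  0.628]
220 300 [0.263 0.058 0.767]
[ 13.3  12.3 -16.5  -0.  -61.3 -32.3]
```

To row units: -0.2394 m is -239.4, -0.13 m is -130, 0.4 degrees is 0.04.

{"fn": "drive_effector", "kwargs": {
  "rows": [
    {"pos": [-20, 8, 0], "aperture": 0.03},
    {"pos": [-55, 22, 0], "aperture": 0.03},
    {"pos": [-90, 36, 0], "aperture": 0.03},
    {"pos": [-130, 52, 0], "aperture": 0.03},
    {"pos": [-170, 68, 0], "aperture": 0.03},
    {"pos": [-205, 82, 0], "aperture": 0.03},
    {"pos": [-230, 91, 0], "aperture": 0.03},
    {"pos": [-239.4, 95.2, 0], "spin": 0.04, "aperture": 0.03}
  ]
}}

```text
clock: 11.2
tool_pos: [0.5514, 0.1949, 0.2093]
orientation: [179.9, -0.1, -109.3]
force: [-0.2, -0.6, -2.2]
opening: 0.0474
gripper_force: 30.0
```

{"fn": "drive_effector", "kwargs": {
  "rows": [
    {"pos": [0, 0, 20], "aperture": 0.03},
    {"pos": [0, 0, 45], "aperture": 0.03},
    {"pos": [0, 0, 65], "aperture": 0.03},
    {"pos": [0, 0, 80], "aperture": 0.03},
    {"pos": [0, 0, 80], "aperture": 0.03}
  ]
}}

```text
clock: 11.82
tool_pos: [0.5514, 0.193, 0.1297]
orientation: [179.9, -0.1, -109.4]
force: [0.5, 0.1, -1.3]
opening: 0.0473
gripper_force: 30.0
```

```bash
python3 - <<'E'
from h import *
t=snap('scene');save(t,'s4');print(delta((.552,.194,.0822),-109.3))
E
```

```text
(array([-0.0006,  0.0002,  0.0486]), np.float64(-0.05))
```

View pics/s4.png

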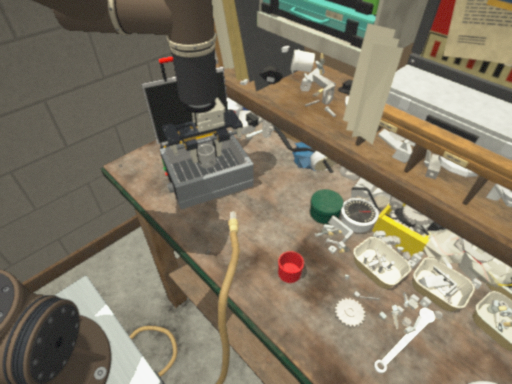

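The piston (207,160) is in the gripper, inside the tank and clear of its walls, with the lid open behind. I'll lower it gently.

{"fn": "drive_effector", "kwargs": {
  "rows": [
    {"pos": [0, 0, 15], "aperture": 0.03},
    {"pos": [0, 0, 27], "aperture": 0.03},
    {"pos": [0, 0, 35], "aperture": 0.03},
    {"pos": [0, 0, 40], "aperture": 0.03},
    {"pos": [0, 0, 43], "aperture": 0.03},
    {"pos": [0, 0, 45], "aperture": 0.03},
    {"pos": [0, 0, 45], "aperture": 0.03}
  ]
}}

```text
clock: 12.75
tool_pos: [0.5522, 0.1939, 0.0863]
orientation: [-180.0, 0.0, -109.3]
force: [-0.0, -0.1, -1.5]
opening: 0.0471
gripper_force: 30.0
```

To row units: 0.003 m is 3, 0.002 m is 2.

{"fn": "drive_effector", "kwargs": {
  "rows": [
    {"pos": [0, 0, 1], "aperture": 0.03},
    {"pos": [0, 0, 2], "aperture": 0.03},
    {"pos": [0, 0, 3], "aperture": 0.03},
    {"pos": [0, 0, 3], "aperture": 0.03}
  ]
}}

```text
clock: 13.25
tool_pos: [0.5521, 0.1938, 0.0832]
orientation: [180.0, -0.0, -109.3]
force: [0.3, 0.0, -1.4]
opening: 0.0473
gripper_force: 30.0
```

{"fn": "drive_effector", "kwargs": {
  "rows": [
    {"pos": [0, 0, 1], "aperture": 0.03},
    {"pos": [0, 0, 1], "aperture": 0.03}
  ]
}}

```text
clock: 13.5
tool_pos: [0.5522, 0.1939, 0.0823]
orientation: [-180.0, -0.0, -109.3]
force: [0.4, -0.2, -1.4]
opening: 0.0476
gripper_force: 30.0
```

No contact yet, so I'll go down in 1 mm steps.

{"fn": "drive_effector", "kwargs": {
  "rows": [
    {"pos": [0, 0, 1], "aperture": 0.03},
    {"pos": [0, 0, 1], "aperture": 0.03}
  ]
}}

```text
clock: 13.75
tool_pos: [0.5522, 0.1939, 0.0822]
orientation: [-180.0, 0.0, -109.3]
force: [-2.8, 0.7, 6.9]
opening: 0.0472
gripper_force: 30.0
```

{"fn": "drive_effector", "kwargs": {
  "rows": [
    {"pos": [0, 0, 1], "aperture": 0.03},
    {"pos": [0, 0, 1], "aperture": 0.03}
  ]
}}

```text
clock: 14.0
tool_pos: [0.5523, 0.1939, 0.0821]
orientation: [-180.0, 0.0, -109.3]
force: [-6.3, -0.5, 15.9]
opening: 0.0471
gripper_force: 30.0
```

The piston is on the floor. I'll release it and retreat.

To row units: -0.09 m is -90, -0.05 m is -50.

{"fn": "drive_effector", "kwargs": {
  "rows": [
    {"pos": [0, 0, -1], "aperture": 0.03},
    {"pos": [0, 0, -1], "aperture": 0.075},
    {"pos": [0, 0, -1], "aperture": 0.075},
    {"pos": [0, 0, -1], "aperture": 0.075},
    {"pos": [0, 0, -1], "aperture": 0.075},
    {"pos": [0, 0, -20], "aperture": 0.075},
    {"pos": [0, 0, -50], "aperture": 0.075},
    {"pos": [0, 0, -90], "aperture": 0.075}
  ]
}}

```text
clock: 15.0
tool_pos: [0.5516, 0.1935, 0.1702]
orientation: [179.9, -0.1, -109.3]
force: [0.9, 1.6, 0.3]
opening: 0.0749
gripper_force: 0.0
```

{"fn": "drive_effector", "kwargs": {
  "rows": [
    {"pos": [0, 0, -50], "aperture": 0.075},
    {"pos": [0, 0, -100], "aperture": 0.075},
    {"pos": [50, 0, -120], "aperture": 0.075},
    {"pos": [100, 0, -120], "aperture": 0.075},
    {"pos": [150, 0, -120], "aperture": 0.075},
    {"pos": [180, 0, -120], "aperture": 0.075},
    {"pos": [180, 0, -120], "aperture": 0.075}
  ]
}}

```text
clock: 15.88
tool_pos: [0.4918, 0.0224, 0.2907]
orientation: [-180.0, 0.0, -109.5]
force: [0.1, 2.1, 1.1]
opening: 0.0746
gripper_force: 0.0
```

```bash
python3 - <<'E'
from h import *
t=snap('scene');cv2.imwrite('pics/s5.png',cv2.resize(t['frame'][40:220,130:330,::-1],None,fx=3,fy=3))
P=cloud(t)
Q=P[(P[...,2]>.078)&(P[...,2]<.09)&(np.hypot(P[...,0]-.552,P[...,1]-.194)<.035)];print(len(Q),(Q.min(0)+Q.max(0))/2,Q.max(0)-Q.min(0))
o=ctrl.get_obs();print(o['force'],o['tool_pos'])
E
```

```text
96 [0.54978441 0.19365327 0.08270935] [0.04922314 0.04918789 0.00941575]
[ 0.14192679  0.35911119 -0.07993333] [0.49237281 0.02331981 0.29059837]
```

View pics/s5.png

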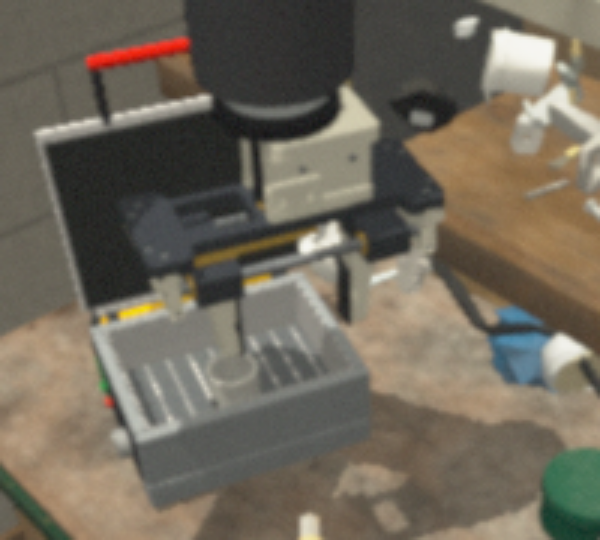

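The piston (235,385) stands upright on the basket floor: its rim is at about z 0.086, which fits 40 + 46 mm. The lid is open and the gripper is clear.

{"fn": "drive_effector", "kwargs": {
  "rows": [
    {"aperture": 0.075},
    {"aperture": 0.075}
  ]
}}

```text
clock: 16.18
tool_pos: [0.4928, 0.0247, 0.29]
orientation: [180.0, -0.0, -109.3]
force: [0.4, 0.7, -0.2]
opening: 0.0749
gripper_force: 0.0
```

```bash
python3 -c "
from plant import ctrl, vision, close_job
print(close_job())"
```

```text
the job is handed in; nothing more can be done
None
```

I handed the job in at 16 s: the lid rests open by itself at about 1.74 rad, the piston stands upright on the basket floor, and the arm never went near the cup or sprocket; no verdict was returned.

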